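# Get the specimen carrier from behind the weights and mount it on the tester stage

## Task

The specimen carrier stands in the storage rack behind two knobbed weights. First stand both weights upright on the rubber mat, then fetch the carrier and seat it on the tester's stage with both its feet fully home in the two pockets (either way round), and only then put each weight back upright on the very pad of the rack it stood on at the start, centred on it. Do not push away or tip over the bottle, the jar or the tin.

Things in the scene. Friction and masses are not known exactly. Their poses are not given: they have to be found in the camera images.
- round_weight: Bare aluminium round weight, 52 mm diameter, 46 mm tall, with a square grip knob on top: 24 x 24 mm, sides along its x and y, from 46 to 76 mm above the underside. 0.24 to 0.39 kg; it can swing in the grip if the tool tilts on the way. Origin: centre of its underside, z up. Starts upright, roughly square to the rack, on one of the two pads at the rack's front.
- square_weight: Bare aluminium square weight, 50 x 50 mm, 46 mm tall, with the same square grip knob on top (24 x 24 mm, sides along its x and y, from 46 to 76 mm above the underside). 0.24 to 0.39 kg; it can swing in the grip if the tool tilts on the way. Origin: centre of its underside, z up. Starts upright, square to the rack, on the other front pad.
- carrier: Aluminium bar 34 mm wide (its x), 120 long (y), greenish glass plate on top (26 x 84 x 4). Two feet (lugs) 26 (x) by 18 (y), 10 tall, centred at y = +45 and -45. Bar from 10 to 40 mm above the soles, glass top at 44. 0.25 to 0.4 kg. Origin: centre between the soles, z up; same either way round. Starts in the rack, about 5 mm behind the weights, its length along the rack's y.
- rack: Fixed grey sheet-metal rack, floor 170 mm (its x) by 160 (y), 6 thick. Lips: 20 mm high at the back (+x, inner face 82 from the centre), 16 at the sides, none at the front (-x, towards the robot). Two black rubber pads 58 x 58, flush with the floor, centred at (-45, +32) and (-45, -32); the carrier starts near (+3, 0). Origin: centre of its underside.
- mat: Fixed black rubber mat, 130 mm (its x) by 240 mm (y), 4 mm thick, the side area for the weights; the tin stands near its +y end at about (0, 95) mm. Origin: centre of its underside.
- stage: The tester's fixed stage: black base 110 mm (its x) by 170 (y), 10 thick; on it an aluminium block 70 by 140, top 34 above the table. In the top two pockets 30 (x) by 22 (y), 12 deep, 2 mm chamfers, centred at y = +45 and -45, for the carrier's feet (2 mm play each way); the seated bar rests on the block, carrier origin 24 above the stage's. Origin: centre of its underside.
- bottle: White plastic bottle, 48 mm diameter, 110 mm tall, standing beyond the task's things; to be left alone. Origin: centre of its underside.
- jar: Amber glass jar with black cap, 48 mm diameter, 50 mm tall, standing beyond the task's things; to be left alone. Origin: centre of its underside.
- tin: Small flat brass-coloured tin, 40 mm diameter, 22 mm tall, standing on the mat near its +y end; to be left alone. Origin: centre of its underside.

How it is judged:
By the outcome, as a careful person would: the job done as asked, in the order asked, and still so for the second after the job is handed in, with the robot touching nothing.
It also fails if it takes over 144 s, if anything falls off the work surface, if the arm or the gripper's body presses on something with over 40 N, if the wrist force passes 120 N, or if a joint passes its speed limit or range.

## Robot

A 7-joint arm with a two-finger parallel gripper is mounted at the origin on the work surface. World frame = base frame: x ahead of the robot, y to its left, z up, the work surface at z = 0. Lengths are in mm, angles in rad, forces in N, time in s.
With the tool pointing down it reaches from about 425 to 875 mm from the base axis. Payload 4.7 kg.
Tool frame: the origin (TCP) lies at the very end of the fingers, on their centre line; the grasp point (between the pads) lies 19 mm behind it; z points along the fingers, y is the line along which they close (so a half turn about z gives the same grasp; the last joint's range is limited). The gripper opens to 85 mm and grips with 20 to 120 N. Pads are 22 mm wide; open, the fingers measure 114 mm over their backs; the gripper's body (76 mm by 85 mm) begins 54 mm behind the grasp point. The pads swing forward as they close: fully open they stand 13 mm farther back than shut.
Start: joints at [-1.307, 0.321, -0.07, 1.45, 0.023, 1.371, -0.057], TCP at [160.714, 629.84, 210.249] pointing down, gripper open.
Joint ranges: [-2.86, 2.86], [-0.3, 2.09], [-1.38, 1.24], [0.06, 2.45], [-1.56, 4.7], [0.09, 2.05], [-2.69, 2.69]. Speed limits (rad/s): [2.57, 2.57, 3.14, 3.14, 3.14, 3.14, 3.14].

## Interface

Orientations are given as [roll, pitch, yaw] about the fixed x, y, z axes, in that order (R = Rz(yaw) Ry(pitch) Rx(roll)).
In Python, from cell import r, camrig, readout gives the robot as it stands (r), with the cameras (camrig) and the readings (readout).
- The arm moves only by the tool drive_effector, called after "Request:" by a JSON object that holds its "op" and its "data", one argument or row to a line. Schema: {"type":"object","properties":{"moves":{"type":"array","items":{"type":"object","properties":{"pos":{"type":"array","items":{"type":"number"},"minItems":3,"maxItems":3},"spin":{"type":"number"},"aperture":{"type":"number"}},"additionalProperties":false,"required":["aperture"]},"minItems":1,"maxItems":12},"only":{"type":"string"},"quiet":{"type":"boolean"},"lines":{"type":"string"}},"required":["moves"],"additionalProperties":false}. moves is a list of rows, 1 to 12 of them, each an object with the fields pos (a list: dx, dy, dz in shares of the most that a row can go, 1 being 62.5 mm), spin (a turn about the tool's z in a scale on which 1.0 is 4 rad), aperture (the finger opening in mm); a field left out counts as zero (the opening has to be given); each row shifts and turns the commanded pose from where the row before left it, along the tool's axes as they then stand; what a row does not reach is not made up. A row lasts 1/8 s, in which the tool goes at most 62.5 mm and 0.188 rad, less where a joint would pass 70% of its speed; a pose out of reach is approached as far as the arm can. The fingers move at their own pace and stop on an object; the grip force is fixed at half the most. Time passes only in rows, so rows that do not move let the fingers close. The tool returns the time, the measured TCP pose, the force, the opening and the grip force at its end. only (a regular expression) keeps the lines of the reply that match it, lines (a string "A,B") keeps lines A to B, and quiet returns only ok. No shift or turn number may pass 1 either way. Input that does not fit is refused with a message, and nothing moves.
- readout.state(): the state, without advancing time (a new reading comes with each control period).
- camrig.grab_frame(name): name is "scene" or "side" or "wrist"; returns a dict with "image" (400x640x3 uint8, red, green, blue), "camera_matrix" (3x3 intrinsics, pixels), "R" (3x3) and "t" (3): a world point X has camera coordinates R X + t. Camera axes: x right, y down, z forward; pixel columns grow to the right and rows downward; lengths in mm; the calibration is good to about 2 mm. A picture is of the moment at which its call begins. There is no depth.
- r.close_job(): hands the job in; it is judged then, once.
The state is a dict: "time": time; "joint_pos": joint angles; "dq": joint speeds; "joint_efforts": joint torques, N m; "tool_pos": TCP position; "ee_rot": TCP orientation; "ft_force": force on the tool from outside, world axes, zero at the start; "moment": the same for the moment, N m; "opening": finger opening in mm; "gripper_force": force on a finger pad.
Only numpy, scipy, OpenCV 4.12 (cv2) and the standard library are available. Lean on these libraries where they do the work, as an engineer would, in place of code of your own. Each camera call takes 0.05 s, during which the arm holds its last target. There are 200 camera calls.

## Working session

There is one attempt and no reset: what is moved stays moved. The work goes in short steps, Python scripts to look and compute and a tool call to move; the robot and the scene stay as the last step left them, time stands still between calls to the robot, and variables do not carry over. Pictures are saved under pics/ and viewed, at most 14 in all, crops included, and the job is handed in when it is done.

```bash
ls; mkdir -p pics; python3 - <<'E'
from cell import r, camrig, readout
import cv2,numpy as np
s=readout.state();print(s)
for n in("scene","side"):
    f=camrig.grab_frame(n);cv2.imwrite(f"pics/{n}0.png",f["image"][:,:,::-1])
    np.savez(f"pics/{n}0.npz",**{k:np.array(v) for k,v in f.items()})
    print(n,f["camera_matrix"],f["R"],f["t"])
E
```

```text
cell.py
pics
{'time': 0.0, 'joint_pos': array([-1.30689085,  0.32181711, -0.07007277,  1.45163914,  0.02261257,
        1.37082978, -0.05688532]), 'dq': array([-0.00112429,  0.00056317, -0.00019572,  0.00049124, -0.00049013,
        0.00082819, -0.00023903]), 'joint_efforts': array([ 3.70029272e-05, -4.93588436e+01, -3.82096572e-01, -3.14331007e+01,
        1.30204955e-02,  1.10777660e-02, -9.90579224e-06]), 'tool_pos': array([160.61023526, 629.25345452, 209.14529176]), 'ee_rot': array([-3.13968946e+00,  1.14629106e-04,  2.89182289e+00]), 'ft_force': array([ 0.26929221,  0.44647007, -1.03140418]), 'moment': array([ 0.00582056,  0.00822093, -0.00162062]), 'gripper_force': 0.0, 'opening': 85.17756701261223}
scene [[379.65776977   0.         321.73222758]
 [  0.         379.65776977 199.83803279]
 [  0.           0.           1.        ]] [[ 0.53753418  0.84310223  0.01535054]
 [ 0.68630399 -0.42684274 -0.58889058]
 [-0.48994269  0.32708395 -0.80806698]] [-326.10468132 -381.12989195 1239.83092256]
side [[365.89168942   0.         322.73670628]
 [  0.         365.89168942 202.08945112]
 [  0.           0.           1.        ]] [[ 9.59636316e-01 -2.81243879e-01  1.45154149e-04]
 [-2.02924091e-01 -6.92757400e-01 -6.92032513e-01]
 [ 1.94730465e-01  6.64070076e-01 -7.21866317e-01]] [-575.9145939   170.35898834  895.69066355]
```

View pics/scene0.png

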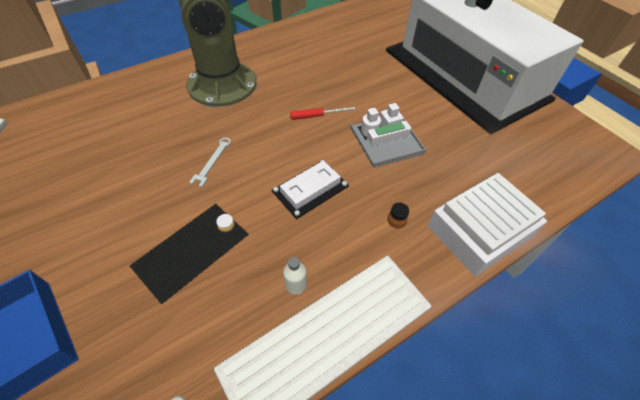

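View pics/side0.png

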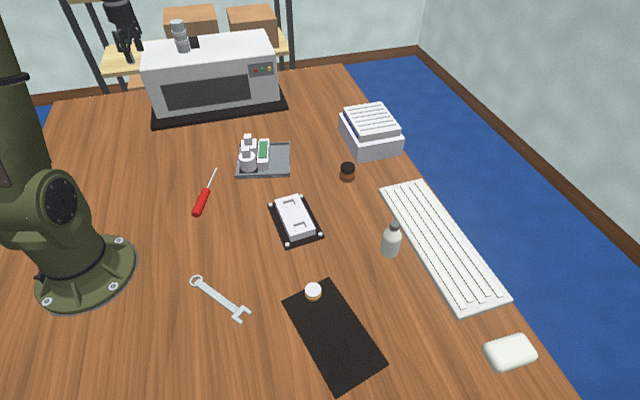

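The scene shows the rack with both weights near (385,135), the stage near (310,187), the mat near (190,250) with the tin at (225,223), the bottle at (295,278) and the jar at (399,213). The side view shows the rack at (263,160), the stage at (295,220) and the mat at (335,335). I'll enlarge crops to read the corners.

```bash
cat > h.py <<'E'
import numpy as np, cv2
from scipy.optimize import least_squares
def load(n): return dict(np.load(f"pics/{n}.npz"))
def save(n,f):
    np.savez(f"pics/{n}.npz",**{k:np.array(v) for k,v in f.items()})
def proj(f,X):
    c=np.atleast_2d(X)@np.array(f["R"]).T+f["t"]; p=c@np.array(f["camera_matrix"]).T
    return p[:,:2]/p[:,2:]
def ray(f,uv,z):
    uv=np.atleast_2d(uv); d=np.c_[uv,np.ones(len(uv))]@np.linalg.inv(f["camera_matrix"]).T@f["R"]
    o=-np.array(f["R"]).T@f["t"]; return o+d*((z-o[2])/d[:,2])[:,None]
def place(p,L):  # p=(x,y,yaw), local pts -> world
    c,s=np.cos(p[2]),np.sin(p[2]); L=np.atleast_2d(L).astype(float)
    return np.c_[p[0]+c*L[:,0]-s*L[:,1],p[1]+s*L[:,0]+c*L[:,1],L[:,2]]
def fit(obs,x0): # obs: list of (frame, local pts, pixels)
    g=lambda p:np.concatenate([(proj(f,place(p,L))-np.array(uv)).ravel() for f,L,uv in obs])
    s=least_squares(g,x0,x_scale=[10,10,.1],loss="soft_l1"); return s.x,np.sqrt(np.mean(g(s.x)**2))
E
python3 - <<'E'
from h import *
a=load("scene0")["image"][:,:,::-1];b=load("side0")["image"][:,:,::-1]
c=lambda im,x,y,w,h,k:cv2.resize(im[y:y+h,x:x+w],None,fx=k,fy=k,interpolation=cv2.INTER_CUBIC)
t=np.hstack([c(a,340,95,100,75,4),c(b,220,125,100,75,4)])
u=np.hstack([c(a,262,150,100,75,4),c(b,250,185,100,75,4)])
cv2.imwrite("pics/crop0.png",np.vstack([t,u]))
f,g=load("scene0"),load("side0")
print(ray(f,[[131,265],[215,206],[247,235],[165,300]],4),ray(g,[[282,302],[330,278],[388,364],[337,396]],4))
E
```

```text
[[ 499.07025185 -437.37954858    4.        ]
 [ 447.73671675 -214.5358754     4.        ]
 [ 565.73071918 -183.92590075    4.        ]
 [ 618.24720713 -400.49612441    4.        ]] [[ 439.93926252 -216.0714783     4.        ]
 [ 563.69265746 -186.38298204    4.        ]
 [ 617.07555471 -411.38245613    4.        ]
 [ 499.86771722 -438.96867546    4.        ]]
```

View pics/crop0.png

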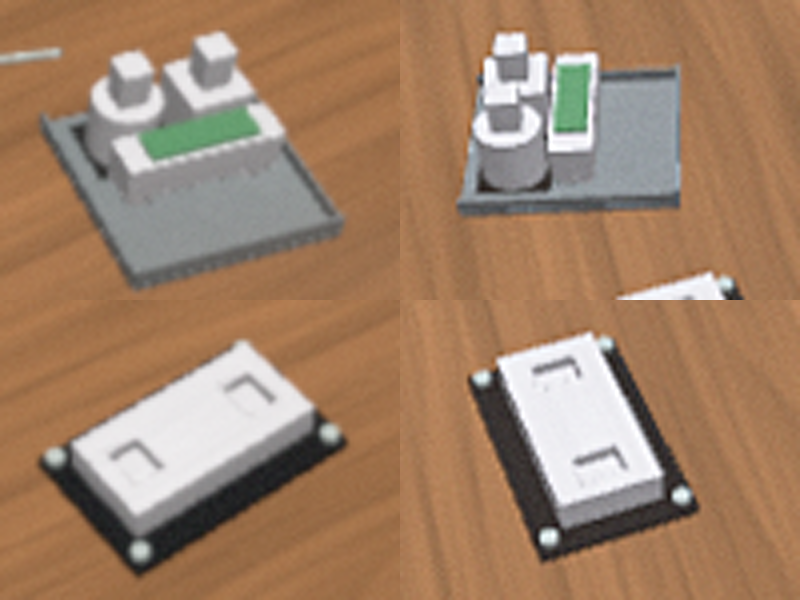

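The crops show the round weight on the -y pad and the square weight on the +y pad, with the carrier behind them. In the stage crops, the block top corners are readable. Next is a coarse fit.

```bash
python3 - <<'E'
from h import *
f,g=load("scene0"),load("side0")
px=lambda x,y,P:np.array([x,y])+(np.array(P)+.5)/4-.5
Y=lambda a,b,z:[[-a,-b,z],[-a,b,z],[a,b,z],[a,-b,z]]
R=lambda q:[ [q[3][0],q[3][1]] ]
rk=[(f,[[85,-80,0],[85,80,0]],px(340,95,[[138,290],[345,232]])),(g,[[-85,-80,0],[85,-80,0]],px(220,125,[[60,212],[280,208]]))]
print("rack",fit(rk,[600,100,0]))
print("rack each",ray(f,rk[0][2],0),ray(g,rk[1][2],0))
cs=px(340,95,[[137,140],[240,108],[262,130],[155,160]]);cg=px(220,125,[[155,132],[157,66],[191,64],[188,132]])
for z in(50,):print("carrier",fit([(f,Y(13,42,z),cs),(g,Y(13,42,z),cg)],[600,100,0]))
ss=px(262,150,[[72,148],[242,42],[316,105],[136,228]]);sg=px(250,185,[[160,200],[97,58],[192,33],[262,175]])
print("stage",fit([(f,Y(35,70,34),ss),(g,Y(35,70,34),sg)],[600,100,0]))
ms=[[131,265],[215,206],[247,235],[165,300]];mg=[[337,396],[282,302],[330,278],[388,364]]
print("mat",fit([(f,Y(65,120,4),ms),(g,Y(65,120,4),mg)],[530,-310,.2]))
print("knob r",ray(f,px(340,95,[[130,67]]),82),ray(g,px(220,125,[[102,94]]),82))
print("knob s",ray(f,px(340,95,[[214,44]]),82),ray(g,px(220,125,[[110,40]]),82))
E
```

```text
rack (array([ 4.86699751e+02,  3.00465013e+02, -2.18366548e-01]), np.float64(0.46583136491428395))
rack each [[ 5.52293778e+02  2.04248184e+02 -1.13686838e-13]
 [ 5.86133599e+02  3.61515515e+02 -1.13686838e-13]] [[3.87025287e+02 2.41764612e+02 1.13686838e-13]
 [5.51279336e+02 1.98438147e+02 1.13686838e-13]]
carrier (array([ 4.90835319e+02,  2.94957987e+02, -1.79745038e-01]), np.float64(0.4561135934998138))
stage (array([5.24718739e+02, 1.60523331e+01, 1.06993769e-01]), np.float64(0.931247333644398))
mat (array([ 5.31482848e+02, -3.10731899e+02,  2.42556912e-01]), np.float64(2.424411267018721))
knob r [[438.45486686 270.62887699  82.        ]] [[436.06004926 270.709144    82.        ]]
knob s [[450.02795705 335.41997494  82.        ]] [[451.68185753 337.37462856  82.        ]]
```

```bash
cat >> h.py <<'E'
def go(s,x,y,z,yaw=None):
    "tool-axis shift from the measured pose to world x,y,z (tool down), turn applied afterwards"
    from scipy.spatial.transform import Rotation as Ro
    R=Ro.from_euler("xyz",s["ee_rot"]).as_matrix(); d=R.T@(np.array([x,y,z])-s["tool_pos"])
    t=None if yaw is None else -((yaw-s["ee_rot"][2]+np.pi/2)%np.pi-np.pi/2)  # tool z is down
    print("pos",np.round(s["tool_pos"],1),"rot",np.round(s["ee_rot"],3),"j7",round(s["joint_pos"][6],2),"shift",np.round(d,1),"turn",t)
E
python3 - <<'E'
from h import *
from cell import r, camrig, readout
f,g=load("scene0"),load("side0")
print("oven",ray(g,[[152,125],[288,105]],0),ray(f,[[388,48],[495,123],[552,95]],0))
go(readout.state(),480,300,270,-.19)
E
```

```bash
python3 - <<'E'
from h import *
f,g=load("scene0"),load("side0")
print(proj(g,[[160,629,209],[160,629,300],[480,300,270]]))
for z in(100,150,200,250,300):print(z,ray(g,[[145,68],[278,53],[276,32]],z)[:,:2].round(),ray(f,[[415,8],[510,62],[576,40]],z)[:,:2].round())
E
```

```text
[[139.05334211  66.4559166 ]
 [128.36058671  38.12958119]
 [249.21679327  83.60183857]]
100 [[ 133.  858.]
 [ 655.  843.]
 [ 689. 1058.]] [[  95.  717.]
 [ 495.  754.]
 [ 524. 1036.]]
150 [[154. 745.]
 [636. 731.]
 [668. 931.]] [[165. 643.]
 [535. 677.]
 [563. 939.]]
200 [[175. 632.]
 [618. 620.]
 [648. 803.]] [[234. 569.]
 [575. 600.]
 [601. 842.]]
250 [[196. 520.]
 [600. 508.]
 [627. 675.]] [[304. 495.]
 [615. 524.]
 [639. 744.]]
300 [[217. 407.]
 [582. 397.]
 [606. 548.]] [[373. 421.]
 [656. 447.]
 [677. 647.]]
```

Units first: shifts go in shares of 62.5 mm and turns go in shares of 4 rad. So -46 mm is -0.736, -29 mm is -0.464, -0.06 rad is -0.015.

Request:
{"op": "drive_effector", "data": {
  "moves": [
    {"pos":[-0.32,-0.192,-0.32],"aperture":85},
    {"pos":[-0.736,-0.464,-0.08],"aperture":85},
    {"pos":[-0.736,-0.464,-0.08],"aperture":85},
    {"pos":[-0.736,-0.464,-0.08],"aperture":85},
    {"pos":[-0.736,-0.464,-0.08],"aperture":85},
    {"pos":[-0.736,-0.464,-0.08],"aperture":85},
    {"pos":[-0.736,-0.464,-0.08],"aperture":85},
    {"pos":[-0.736,-0.464,-0.08],"spin":-0.015,"aperture":85},
    {"pos":[-0.736,-0.4,-0.08],"aperture":85},
    {"aperture":85},
    {"aperture":85}
  ]
}}

```text
time: 1.48
tool_pos: [479.5, 302.9, 271.2]
ee_rot: [3.14, 0.0, 2.95]
ft_force: [-0.2, 1.0, -0.4]
opening: 84.8
gripper_force: 0.0
```

```bash
python3 - <<'E'
from h import *
from cell import r, camrig, readout
f=camrig.grab_frame("wrist");save("w1",f);cv2.imwrite("pics/w1.png",cv2.cvtColor(f["image"],4))
print(readout.state()["tool_pos"],readout.state()["ee_rot"],f["R"],f["t"])
E
```

```text
[478.83991594 303.92077553 270.91650841] [ 3.14054853e+00 -2.28404761e-04  2.95242857e+00] [[ 1.90596549e-01  9.81668249e-01  6.35551453e-04]
 [ 9.44418238e-01 -1.83540822e-01  2.72739727e-01]
 [ 2.67856580e-01 -5.13830244e-02 -9.62087645e-01]] [-388.78857068 -448.6759048   324.81318914]
```

View pics/w1.png

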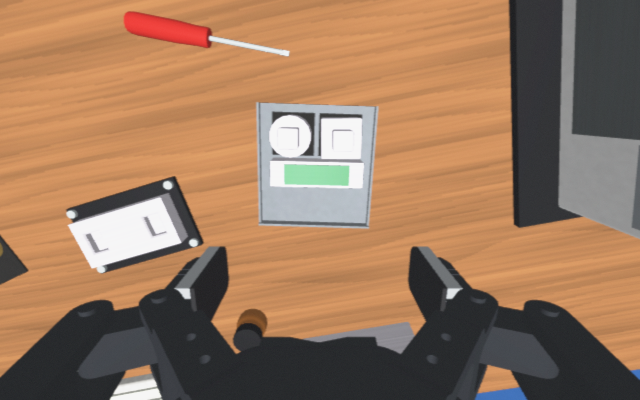

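The wrist view shows the rack at (258..377, 103..228), the round weight at (290,136), the square weight at (341,140) and the glass at (317,175). I'll zoom for corners.

```bash
python3 - <<'E'
from h import *
a=cv2.cvtColor(load("w1")["image"],4)
cv2.imwrite("pics/w1c.png",cv2.resize(a[98:198,254:384],None,fx=6,fy=6,interpolation=cv2.INTER_CUBIC))
E
```

```text
(no output)
```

View pics/w1c.png

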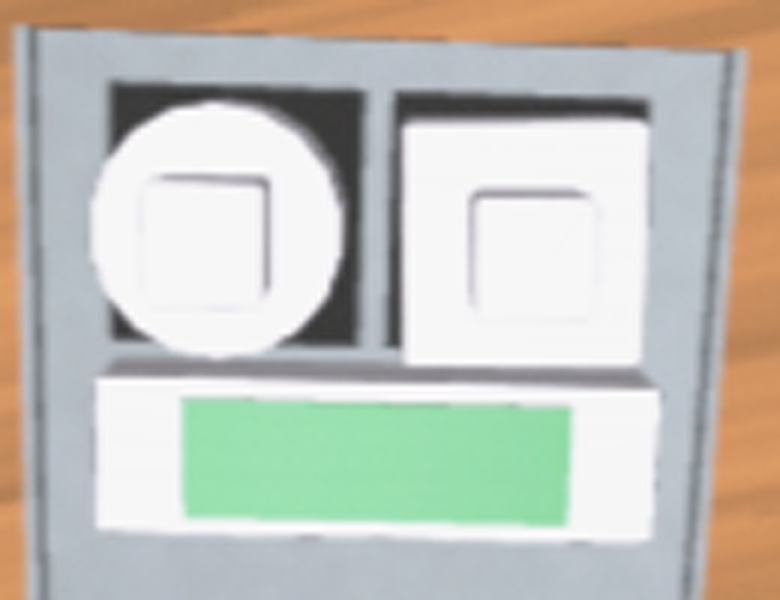

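```bash
python3 - <<'E'
from h import *
f=load("w1"); q=lambda P:np.array([254,98])+(np.array(P)+.5)/6-.5
S=lambda x,y,a,b,z:[[x-a,y-b,z],[x-a,y+b,z],[x+a,y+b,z],[x+a,y-b,z]]
rk=[(f,S(-45,-32,29,29,6),q([[111,82],[365,90],[359,346],[112,342]])),
    (f,S(-45,32,29,29,6)[:2],q([[397,95],[650,101]]))]
R,e=fit(rk,[480,300,-.18]);print("rack",R,e)
print("pads",place(R,[[-45,-32,6],[-45,32,6]]))
print("cam",-f["R"].T@f["t"])
for n,P,b in(("round",[[140,183],[263,183],[263,308],[140,308]],[[217,229]]),("square",[[476,194],[598,194],[598,322],[474,321]],None)):
    print(n,fit([(f,S(0,0,12,12,82),q(P))],[440,280,-.18]))
    if b:print("body",ray(f,q(b),52))
print("sq body",fit([(f,S(0,0,25,25,52),q([[403,118],[648,120],[641,367],[404,365]]))],[440,330,-.18]))
print("carrier glass",fit([(f,S(0,0,13,42,50),q([[182,397],[571,407],[569,525],[185,517]]))],[490,300,-.18]))
print("carrier bar",fit([(f,S(0,0,17,60,46),q([[97,376],[659,389],[653,542],[97,528]]))],[490,300,-.18]))
from cell import r, camrig, readout
go(readout.state(),480,300,270,-.19)
E
```

```text
rack [ 4.85519126e+02  2.97888005e+02 -2.24732589e-01] 0.29816306109095714
pads [[434.51964638 276.72074078   6.        ]
 [448.7817701  339.11137972   6.        ]]
cam [410.83611753 316.00093513 435.11759514]
round (array([ 4.34123344e+02,  2.75925779e+02, -2.05149939e-01]), np.float64(0.34599810326430475))
body [[433.32457212 276.40369134  52.        ]]
square (array([ 4.48477954e+02,  3.37851449e+02, -1.87643490e-01]), np.float64(0.26560697674017064))
sq body (array([ 4.48456834e+02,  3.37630296e+02, -1.92300954e-01]), np.float64(0.21902470766194207))
carrier glass (array([ 4.87714224e+02,  2.99177355e+02, -2.13977166e-01]), np.float64(0.4715960170254924))
carrier bar (array([ 4.87967886e+02,  2.99044654e+02, -2.16187317e-01]), np.float64(0.2918502702435879))
pos [478.8 303.9 270.9] rot [ 3.141 -0.     2.952] j7 0.79 shift [-1.9 -3.6  0.9] turn 0.0008359200334409067
```

```bash
python3 - <<'E'
from h import *
from cell import r, camrig, readout
go(readout.state(),434,276.1,110,-.21)
E
```

```text
pos [478.8 303.9 270.9] rot [ 3.141 -0.     2.952] j7 0.79 shift [ 38.8 -35.9 160.9] turn 0.020835920033440924
```

In the tool's units: 45 mm is 0.72, 36 mm is 0.576, 0.02 rad is 0.005.

Request:
{"op": "drive_effector", "data": {
  "moves": [
    {"pos":[0.208,-0.192,0.56],"spin":0.005,"aperture":45},
    {"pos":[0.208,-0.192,0.72],"aperture":45},
    {"pos":[0.208,-0.192,0.72],"aperture":45},
    {"pos":[0,0,0.576],"aperture":45},
    {"aperture":45},
    {"aperture":45}
  ]
}}

```text
time: 2.28
tool_pos: [434.5, 277.6, 110.9]
ee_rot: [3.14, 0.001, 2.933]
ft_force: [-0.7, -0.1, 1.1]
opening: 45.1
gripper_force: 0.0
```

```bash
python3 - <<'E'
from h import *
from cell import r, camrig, readout
s=readout.state();go(s,434,276.1,57,-.21);print(s["opening"])
f=camrig.grab_frame("wrist");save("w2",f);cv2.imwrite("pics/w2.png",cv2.cvtColor(f["image"],4))
E
```

```text
pos [434.5 277.6 110.9] rot [3.140e+00 1.000e-03 2.933e+00] j7 0.77 shift [ 0.2 -1.7 53.9] turn 0.001619309575745298
45.06393125293319
```

View pics/w2.png

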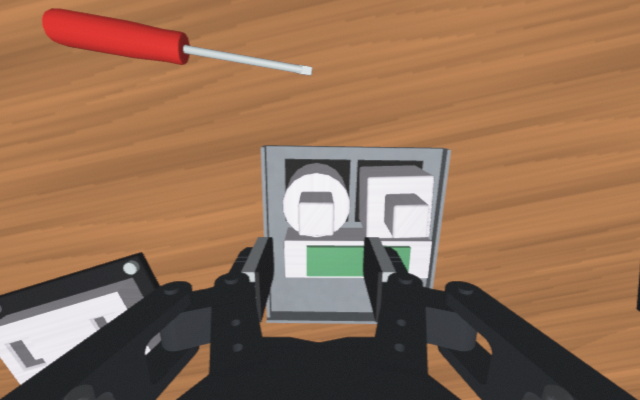

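The knob at (316,212) is centred between the fingers (262 to 374), with the neighbouring knob clear to the right. I'll descend and grip.

In the tool's units: 25 mm is 0.4, 20 mm is 0.32.

Request:
{"op": "drive_effector", "data": {
  "moves": [
    {"pos":[0,-0.024,0.4],"aperture":45},
    {"pos":[0,0,0.32],"aperture":45},
    {"pos":[0,0,0.144],"aperture":45},
    {"aperture":45},
    {"aperture":18},
    {"aperture":18},
    {"aperture":18},
    {"aperture":18},
    {"aperture":18}
  ]
}}

```text
time: 3.45
tool_pos: [434.6, 275.9, 56.6]
ee_rot: [3.139, 0.002, 2.932]
ft_force: [-1.1, 1.0, 5.6]
opening: 21.6
gripper_force: 58.9
```

In the tool's units: -45 mm is -0.72, -35 mm is -0.56.

Request:
{"op": "drive_effector", "data": {
  "moves": [
    {"pos":[0,0,-0.08],"aperture":18},
    {"pos":[0,0,-0.24],"aperture":18},
    {"pos":[0,0,-0.56],"aperture":18},
    {"pos":[0,0,-0.72],"aperture":18},
    {"pos":[0,0,-0.32],"aperture":18},
    {"aperture":18}
  ]
}}

```text
time: 4.2
tool_pos: [434.6, 275.3, 177.2]
ee_rot: [3.139, 0.002, 2.932]
ft_force: [-1.0, 0.2, -3.1]
opening: 21.3
gripper_force: 59.3
```

```bash
python3 - <<'E'
from h import *
from cell import r, camrig, readout
s=readout.state();go(s,546,-375,s["tool_pos"][2])
E
```

```text
pos [434.6 275.3 177.2] rot [3.139e+00 2.000e-03 2.932e+00] j7 0.76 shift [-244.6 -612.8   -1.2] turn None
```

In the tool's units: -46 mm is -0.736, -18.5 mm is -0.296.

Request:
{"op": "drive_effector", "data": {
  "moves": [
    {"pos":[-0.144,-0.368,0],"aperture":18},
    {"pos":[-0.296,-0.736,0],"aperture":18},
    {"pos":[-0.296,-0.736,0],"aperture":18},
    {"pos":[-0.296,-0.736,0],"aperture":18},
    {"pos":[-0.296,-0.736,0],"aperture":18},
    {"pos":[-0.296,-0.736,0],"aperture":18},
    {"pos":[-0.296,-0.736,0],"aperture":18},
    {"pos":[-0.296,-0.736,0],"aperture":18},
    {"pos":[-0.296,-0.736,0],"aperture":18},
    {"pos":[-0.296,-0.736,0],"aperture":18},
    {"pos":[-0.296,-0.736,0],"aperture":18},
    {"pos":[-0.296,-0.736,0],"aperture":18}
  ]
}}

```text
time: 5.7
tool_pos: [530.5, -287.6, 173.5]
ee_rot: [3.141, -0.003, 2.932]
ft_force: [0.7, 0.2, -3.6]
opening: 21.1
gripper_force: 59.4
```

Request:
{"op": "drive_effector", "data": {
  "moves": [
    {"pos":[-0.296,-0.736,0],"aperture":18},
    {"pos":[-0.144,-0.368,0],"aperture":18},
    {"pos":[-0.064,-0.16,0],"aperture":18},
    {"aperture":18},
    {"aperture":18}
  ]
}}

```text
time: 6.32
tool_pos: [546.1, -368.6, 174.8]
ee_rot: [3.14, -0.001, 2.934]
ft_force: [0.1, 0.9, -4.1]
opening: 21.1
gripper_force: 59.5
```

```bash
python3 - <<'E'
from h import *
from cell import r, camrig, readout
s=readout.state();go(s,546,-375,54.6)
f=camrig.grab_frame("wrist");save("w3",f);cv2.imwrite("pics/w3.png",cv2.cvtColor(f["image"],4))
E
```

```text
pos [ 546.1 -368.6  174.8] rot [ 3.140e+00 -1.000e-03  2.934e+00] j7 2.14 shift [ -1.3  -6.5 120.2] turn None
```

View pics/w3.png

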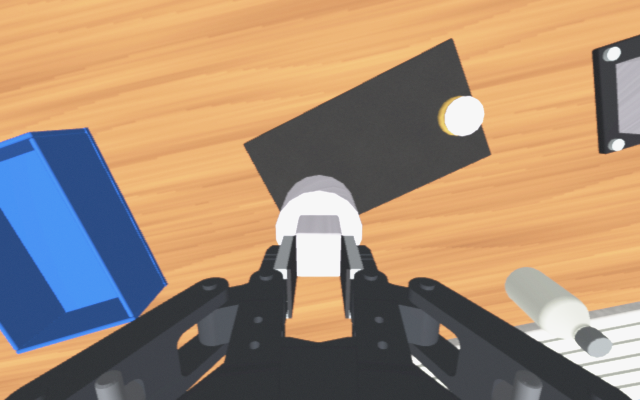

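The picture shows the weight hanging upright at (318,230), the mat corners at (245,144), (452,39) and (490,155), and the tin at (461,116).

```bash
python3 - <<'E'
from h import *
from cell import r, camrig, readout
f=load("w3")
M,e=fit([(f,[[-65,-120,4],[-65,120,4],[65,120,4]],[[245,144],[452,39],[490,155]])],[530,-310,.24]);print(M,e)
print("tin",ray(f,[[464,116]],26)); P=place(M,[[0,-68,0],[0,15,0]]);print(P)
go(readout.state(),P[0,0],P[0,1],56)
E
```

```text
[ 5.29029241e+02 -3.10794971e+02  2.40917355e-01] 1.7591843088571366
tin [[ 512.28070559 -214.21341933   26.        ]]
[[ 545.25360454 -376.83109768    0.        ]
 [ 525.4503367  -296.22817848    0.        ]]
pos [ 546.2 -368.6  175. ] rot [ 3.14  -0.     2.934] j7 2.14 shift [ -0.8  -8.4 119. ] turn None
```

In the tool's units: 40 mm is 0.64, 35 mm is 0.56.

Request:
{"op": "drive_effector", "data": {
  "moves": [
    {"pos":[0,-0.128,0.32],"aperture":18},
    {"pos":[0,0,0.64],"aperture":18},
    {"pos":[0,0,0.56],"aperture":18},
    {"pos":[0,0,0.24],"aperture":18},
    {"pos":[0,0,0.096],"aperture":18},
    {"pos":[0,0,0.032],"aperture":18},
    {"pos":[0,0,0.016],"aperture":18},
    {"aperture":18},
    {"aperture":18}
  ]
}}

```text
time: 7.5
tool_pos: [544.4, -378.6, 56.8]
ee_rot: [-3.141, 0.001, 2.932]
ft_force: [-0.4, 0.3, -3.8]
opening: 21.0
gripper_force: 59.5
```

In the tool's units: 1 mm is 0.016, 0.5 mm is 0.008.

Request:
{"op": "drive_effector", "data": {
  "moves": [
    {"pos":[0,0,0.016],"aperture":18},
    {"pos":[0,0,0.016],"aperture":18},
    {"pos":[0,0,0.008],"aperture":18},
    {"aperture":18}
  ]
}}

```text
time: 8.0
tool_pos: [544.5, -378.5, 54.8]
ee_rot: [3.141, 0.001, 2.932]
ft_force: [-0.7, 2.3, 5.5]
opening: 21.3
gripper_force: 60.6
```

Contact (the force changed by about 9 N). I'll release, go up, and head back for the square weight.

In the tool's units: -50 mm is -0.8, -40 mm is -0.64.

Request:
{"op": "drive_effector", "data": {
  "moves": [
    {"aperture":45},
    {"aperture":45},
    {"aperture":45},
    {"pos":[0,0,-0.16],"aperture":45},
    {"pos":[0,0,-0.64],"aperture":45},
    {"pos":[0,0,-0.8],"aperture":45},
    {"pos":[0,0,-0.32],"aperture":45},
    {"aperture":45}
  ]
}}

```text
time: 9.0
tool_pos: [544.8, -379.1, 175.4]
ee_rot: [-3.141, 0.003, 2.932]
ft_force: [1.0, -0.0, -0.6]
opening: 45.1
gripper_force: 0.0
```

```bash
python3 - <<'E'
from h import *
from cell import r, camrig, readout
s=readout.state();go(s,449,338.2,s["tool_pos"][2],-.2)
f=camrig.grab_frame("wrist");save("w4",f);cv2.imwrite("pics/w4.png",cv2.cvtColor(f["image"],4))
E
```

```text
pos [ 544.8 -379.1  175.4] rot [-3.141e+00  3.000e-03  2.932e+00] j7 2.15 shift [243.  681.7  -1.3] turn -0.009783962960387527
```

View pics/w4.png

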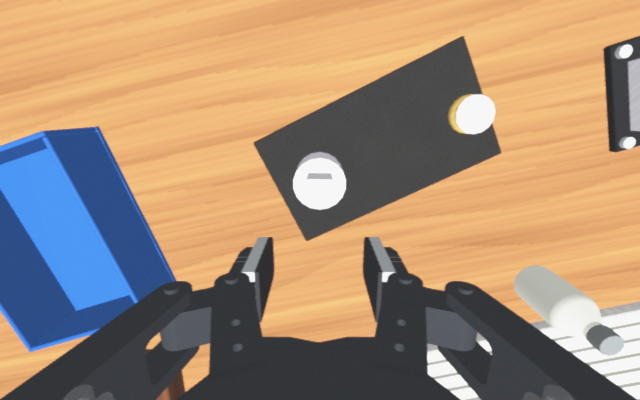

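The round weight stands upright on the mat at (320,182).

In the tool's units: 50 mm is 0.8, 25 mm is 0.4.

Request:
{"op": "drive_effector", "data": {
  "moves": [
    {"pos":[0.144,0.4,0],"aperture":45},
    {"pos":[0.288,0.8,0],"aperture":45},
    {"pos":[0.288,0.8,0],"aperture":45},
    {"pos":[0.288,0.8,0],"aperture":45},
    {"pos":[0.288,0.8,0],"aperture":45},
    {"pos":[0.288,0.8,0],"aperture":45},
    {"pos":[0.288,0.8,0],"aperture":45},
    {"pos":[0.288,0.8,0],"aperture":45},
    {"pos":[0.288,0.8,0],"aperture":45},
    {"pos":[0.288,0.8,0],"aperture":45},
    {"pos":[0.288,0.8,0],"aperture":45},
    {"pos":[0.288,0.8,0],"aperture":45}
  ]
}}

```text
time: 10.55
tool_pos: [459.4, 228.3, 171.5]
ee_rot: [-3.139, -0.003, 2.932]
ft_force: [-0.0, -0.5, 0.3]
opening: 45.2
gripper_force: 0.0
```

Request:
{"op": "drive_effector", "data": {
  "moves": [
    {"pos":[0.288,0.8,0],"aperture":45},
    {"pos":[0.224,0.64,0],"spin":-0.0025,"aperture":45},
    {"pos":[0.064,0.24,0],"aperture":45},
    {"pos":[0,0,0.8],"aperture":45},
    {"pos":[0,0,0.16],"aperture":45},
    {"aperture":45},
    {"aperture":45}
  ]
}}

```text
time: 11.42
tool_pos: [448.9, 337.3, 115.3]
ee_rot: [3.14, 0.001, 2.941]
ft_force: [-0.2, 0.3, 0.6]
opening: 45.1
gripper_force: 0.0
```

```bash
python3 - <<'E'
from h import *
from cell import r, camrig, readout
s=readout.state();go(s,448.5,337.9,57,-.2)
E
```

```text
pos [448.9 337.3 115.3] rot [3.140e+00 1.000e-03 2.941e+00] j7 0.73 shift [ 0.6  0.4 58.3] turn -0.0009004566638042277
```

In the tool's units: 25 mm is 0.4, 23 mm is 0.368.

Request:
{"op": "drive_effector", "data": {
  "moves": [
    {"pos":[0.008,0.008,0.4],"aperture":45},
    {"pos":[0,0,0.368],"aperture":45},
    {"pos":[0,0,0.16],"aperture":45},
    {"aperture":45},
    {"aperture":18},
    {"aperture":18},
    {"aperture":18},
    {"aperture":18},
    {"aperture":18}
  ]
}}

```text
time: 12.55
tool_pos: [448.2, 338.4, 57.3]
ee_rot: [3.14, 0.001, 2.942]
ft_force: [-0.9, -1.6, 5.3]
opening: 21.6
gripper_force: 58.7
```

Request:
{"op": "drive_effector", "data": {
  "moves": [
    {"pos":[0,0,-0.08],"aperture":18},
    {"pos":[0,0,-0.24],"aperture":18},
    {"pos":[0,0,-0.56],"aperture":18},
    {"pos":[0,0,-0.72],"aperture":18},
    {"pos":[0,0,-0.32],"aperture":18},
    {"aperture":18}
  ]
}}

```text
time: 13.3
tool_pos: [448.5, 338.7, 178.2]
ee_rot: [3.138, 0.003, 2.942]
ft_force: [0.3, -0.2, -3.7]
opening: 21.0
gripper_force: 59.2
```

```bash
python3 - <<'E'
from h import *
from cell import r, camrig, readout
s=readout.state();go(s,525,-296,s["tool_pos"][2])
E
```

```text
pos [448.5 338.7 178.2] rot [3.138e+00 3.000e-03 2.942e+00] j7 0.71 shift [-201.  -606.9   -1.8] turn None
```

In the tool's units: -47.5 mm is -0.76, -24 mm is -0.384.

Request:
{"op": "drive_effector", "data": {
  "moves": [
    {"pos":[-0.128,-0.384,0],"aperture":18},
    {"pos":[-0.256,-0.76,0],"aperture":18},
    {"pos":[-0.256,-0.76,0],"aperture":18},
    {"pos":[-0.256,-0.76,0],"aperture":18},
    {"pos":[-0.256,-0.76,0],"aperture":18},
    {"pos":[-0.256,-0.76,0],"aperture":18},
    {"pos":[-0.256,-0.76,0],"aperture":18},
    {"pos":[-0.256,-0.76,0],"aperture":18},
    {"pos":[-0.256,-0.76,0],"aperture":18},
    {"pos":[-0.256,-0.76,0],"aperture":18},
    {"pos":[-0.256,-0.76,0],"aperture":18},
    {"pos":[-0.256,-0.76,0],"aperture":18}
  ]
}}

```text
time: 14.8
tool_pos: [517.5, -236.4, 174.5]
ee_rot: [3.141, -0.002, 2.941]
ft_force: [0.7, 0.1, -2.0]
opening: 21.4
gripper_force: 59.2
```

Request:
{"op": "drive_effector", "data": {
  "moves": [
    {"pos":[-0.224,-0.64,0],"aperture":18},
    {"pos":[-0.096,-0.256,0],"aperture":18},
    {"pos":[0,0,0.32],"aperture":18},
    {"pos":[0,0,0.64],"aperture":18},
    {"pos":[0,0,0.48],"aperture":18},
    {"aperture":18},
    {"aperture":18}
  ]
}}

```text
time: 15.68
tool_pos: [528.2, -292.2, 86.1]
ee_rot: [3.141, 0.0, 2.943]
ft_force: [0.5, 0.1, -2.6]
opening: 21.1
gripper_force: 59.4
```

```bash
python3 - <<'E'
from h import *
from cell import r, camrig, readout
s=readout.state();go(s,525,-296,57.3)
E
```

```text
pos [ 528.2 -292.2   86.1] rot [3.141 0.    2.943] j7 2.08 shift [ 2.4 -4.4 28.8] turn None
```

In the tool's units: 15 mm is 0.24, 9 mm is 0.144.

Request:
{"op": "drive_effector", "data": {
  "moves": [
    {"pos":[0.032,-0.064,0.24],"aperture":18},
    {"pos":[0,0,0.144],"aperture":18},
    {"pos":[0,0,0.064],"aperture":18},
    {"pos":[0,0,0.032],"aperture":18},
    {"pos":[0,0,0.016],"aperture":18},
    {"aperture":18},
    {"aperture":18}
  ]
}}

```text
time: 16.55
tool_pos: [525.2, -297.0, 55.5]
ee_rot: [3.141, 0.001, 2.942]
ft_force: [-2.7, 0.2, 5.1]
opening: 21.0
gripper_force: 60.5
```

In the tool's units: -50 mm is -0.8, -40 mm is -0.64, 0.18 rad is 0.045.

Request:
{"op": "drive_effector", "data": {
  "moves": [
    {"aperture":45},
    {"aperture":45},
    {"aperture":45},
    {"pos":[0,0,-0.16],"aperture":45},
    {"pos":[0,0,-0.64],"aperture":45},
    {"pos":[0,0,-0.8],"aperture":45},
    {"pos":[0,0,-0.8],"spin":0.045,"aperture":45},
    {"pos":[0,0,-0.8],"spin":0.045,"aperture":45},
    {"pos":[0,0,-0.24],"spin":0.045,"aperture":85},
    {"spin":0.045,"aperture":85},
    {"spin":0.045,"aperture":85},
    {"spin":0.045,"aperture":85}
  ]
}}

```text
time: 18.05
tool_pos: [525.0, -296.8, 270.5]
ee_rot: [3.141, 0.0, 1.856]
ft_force: [0.3, 0.4, -1.2]
opening: 85.0
gripper_force: 0.0
```

Request:
{"op": "drive_effector", "data": {
  "moves": [
    {"spin":0.045,"aperture":85},
    {"aperture":85}
  ]
}}

```text
time: 18.3
tool_pos: [525.0, -296.8, 270.2]
ee_rot: [3.141, 0.0, 1.684]
ft_force: [-0.4, -1.1, -0.4]
opening: 84.9
gripper_force: 0.0
```

```bash
python3 - <<'E'
from h import *
from cell import r, camrig, readout
s=readout.state();go(s,525,-30,280,1.678)
E
```

```text
pos [ 525.  -296.8  270.2] rot [3.141 0.    1.684] j7 0.81 shift [265.1  30.   -9.9] turn 0.005503635645049965
```

In the tool's units: 55 mm is 0.88, 50 mm is 0.8.

Request:
{"op": "drive_effector", "data": {
  "moves": [
    {"pos":[0.4,0.048,0],"aperture":85},
    {"pos":[0.8,0.096,0],"aperture":85},
    {"pos":[0.88,0.096,0],"aperture":85},
    {"pos":[0.88,0.096,0],"aperture":85},
    {"pos":[0.88,0.096,0],"aperture":85},
    {"pos":[0.8,0.096,0],"aperture":85},
    {"pos":[0.4,0.048,0],"aperture":85},
    {"aperture":85},
    {"aperture":85},
    {"aperture":85}
  ]
}}

```text
time: 19.55
tool_pos: [526.0, 18.4, 269.9]
ee_rot: [3.141, 0.0, 1.679]
ft_force: [0.2, -0.6, 0.6]
opening: 85.2
gripper_force: 0.0
```

```bash
python3 - <<'E'
from h import *
from cell import r, camrig, readout
s=readout.state();go(s,525,16,270,1.678)
f=camrig.grab_frame("wrist");save("w5",f);a=cv2.cvtColor(f["image"],4)
p=proj(f,[[525,16,34]])[0].astype(int);print(p)
x,y=max(p[0]-100,0),max(p[1]-75,0);print(x,y)
cv2.imwrite("pics/w5.png",cv2.resize(a[y:y+150,x:x+200],None,fx=4,fy=4,interpolation=cv2.INTER_CUBIC))
E
```

```text
pos [526.   18.4 269.9] rot [3.141 0.    1.679] j7 0.05 shift [-2.3 -1.2 -0.1] turn 0.0014883752913545933
[317 166]
217 91
```

View pics/w5.png

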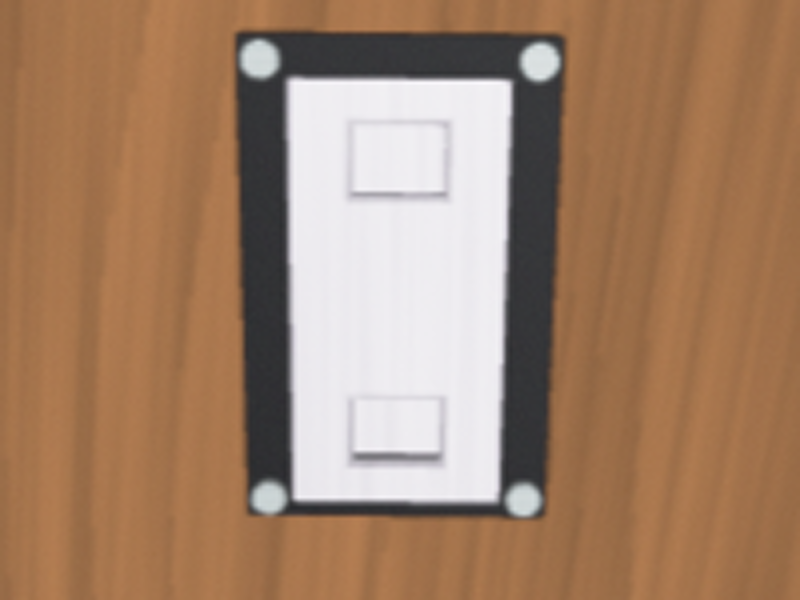

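The picture shows the stage block corners at (287,78), (513,80), (499,501) and (292,499) in the crop, and the pocket rims around (398,161) and (397,431).

```bash
python3 - <<'E'
from h import *
from cell import r, camrig, readout
f=load("w5"); q=lambda P:np.array([217,91])+(np.array(P)+.5)/4-.5
S=lambda x,y,a,b,z:[[x-a,y+b,z],[x+a,y+b,z],[x+a,y-b,z],[x-a,y-b,z]]
T=(f,S(0,0,35,70,34),q([[287,78],[513,80],[499,501],[292,499]]))
B=(f,S(0,0,55,85,10),q([[237,33],[564,36],[543,516],[249,513]]))
A=[]
for b in(13,15):
  U=(f,S(0,45,b+2,b-2,34),q([[347,121],[450,121],[449,201],[347,200]]));L=(f,S(0,-45,b+2,b-2,34),q([[348,396],[444,396],[444,467],[349,466]]))
  print("pockets",b,fit([U,L],[525,16,.1]))
print("top",fit([T],[525,16,.1]),"base",fit([B],[525,16,.1]),"all",fit([T,B,U,L],[525,16,.1]))
go(readout.state(),487.8,299.1,270,1.357)
E
```

```text
pockets 13 (array([5.22461032e+02, 1.73722474e+01, 9.97903789e-02]), np.float64(1.045186546189681))
pockets 15 (array([5.22489378e+02, 1.72500908e+01, 9.99104174e-02]), np.float64(0.4888160569849797))
top (array([5.22600991e+02, 1.76076501e+01, 9.64806283e-02]), np.float64(0.33398098415541017)) base (array([5.22648887e+02, 1.73412183e+01, 9.75294106e-02]), np.float64(0.7630671445388908)) all (array([5.22547561e+02, 1.73816879e+01, 9.77293687e-02]), np.float64(0.5504084430767174))
pos [526.   18.6 269.9] rot [ 3.141 -0.     1.68 ] j7 0.05 shift [ 2.83e+02 -7.50e+00 -1.00e-01] turn 0.3225992302955223
```

In the tool's units: 55 mm is 0.88, 50 mm is 0.8, 0.16 rad is 0.04.

Request:
{"op": "drive_effector", "data": {
  "moves": [
    {"pos":[0.48,-0.016,0],"aperture":70},
    {"pos":[0.88,-0.024,0],"aperture":70},
    {"pos":[0.88,-0.024,0],"aperture":70},
    {"pos":[0.88,-0.024,0],"aperture":70},
    {"pos":[0.88,-0.024,0],"aperture":70},
    {"pos":[0.528,-0.008,0],"aperture":70},
    {"pos":[0,0,0.48],"spin":0.04,"aperture":70},
    {"pos":[0,0,0.8],"spin":0.04,"aperture":70},
    {"pos":[0,0,0.8],"aperture":70},
    {"pos":[0,0,0.32],"aperture":70},
    {"aperture":70}
  ]
}}

```text
time: 20.98
tool_pos: [487.2, 299.7, 119.2]
ee_rot: [-3.141, 0.002, 1.361]
ft_force: [-0.3, 0.1, 0.2]
opening: 69.5
gripper_force: 0.0
```

```bash
python3 - <<'E'
from h import *
from cell import r, camrig, readout
s=readout.state();go(s,487.8,299.1,21,1.357)
f=camrig.grab_frame("wrist");save("w6",f);cv2.imwrite("pics/w6.png",cv2.cvtColor(f["image"],4))
E
```

```text
pos [487.2 299.7 119.2] rot [-3.141e+00  2.000e-03  1.361e+00] j7 -0.65 shift [-0.3  0.8 98.2] turn 0.003681502997428643
```

View pics/w6.png

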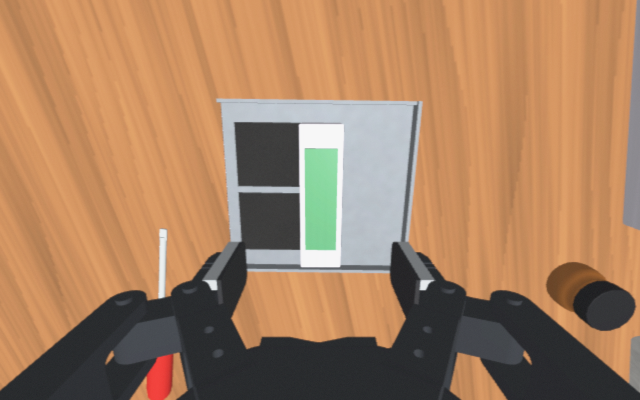

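The carrier at (321,195) sits between the fingers (240 to 394). Both pads are empty and visible. I'll descend and grip.

In the tool's units: 40 mm is 0.64, 25 mm is 0.4, 0.004 rad is 0.001.

Request:
{"op": "drive_effector", "data": {
  "moves": [
    {"pos":[0,0.016,0.4],"spin":0.001,"aperture":70},
    {"pos":[0,0,0.64],"aperture":70},
    {"pos":[0,0,0.352],"aperture":70},
    {"pos":[0,0,0.16],"aperture":70},
    {"aperture":70},
    {"aperture":28},
    {"aperture":28},
    {"aperture":28},
    {"aperture":28},
    {"aperture":28}
  ]
}}

```text
time: 22.28
tool_pos: [489.4, 301.1, 24.4]
ee_rot: [3.14, -0.002, 1.358]
ft_force: [-0.4, -1.4, 5.3]
opening: 28.6
gripper_force: 31.5
```

```bash
python3 - <<'E'
from h import *
from cell import r, camrig, readout
s=readout.state();print(s["tool_pos"],s["ee_rot"],s["opening"],s["ft_force"])
E
```

```text
[489.39887076 301.14543062  24.42509638] [ 3.13979670e+00 -2.26997765e-03  1.35770279e+00] 28.597889092375695 [-0.36363873 -1.36273191  5.26155669]
```

Request:
{"op": "drive_effector", "data": {
  "moves": [
    {"aperture":20},
    {"aperture":20},
    {"aperture":20}
  ]
}}

```text
time: 22.65
tool_pos: [489.3, 301.2, 24.7]
ee_rot: [3.14, -0.002, 1.358]
ft_force: [-1.1, -0.8, 7.6]
opening: 26.5
gripper_force: 62.3
```

```bash
python3 - <<'E'
from h import *
from cell import r, camrig, readout
f=camrig.grab_frame("wrist");save("w7",f);cv2.imwrite("pics/w7.png",cv2.cvtColor(f["image"],4))
E
```

```text
(no output)
```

View pics/w7.png

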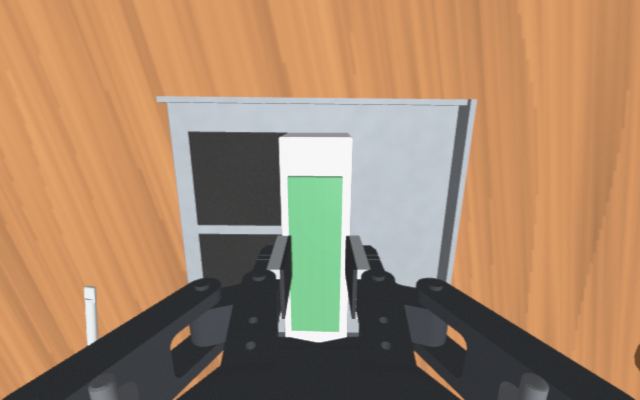

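In the tool's units: -15 mm is -0.24, -10 mm is -0.16.

Request:
{"op": "drive_effector", "data": {
  "moves": [
    {"pos":[0,0,-0.08],"aperture":15},
    {"pos":[0,0,-0.16],"aperture":15},
    {"pos":[0,0,-0.24],"aperture":15},
    {"aperture":15},
    {"aperture":15}
  ]
}}

```text
time: 23.32
tool_pos: [487.9, 300.7, 52.8]
ee_rot: [-3.141, -0.0, 1.358]
ft_force: [-0.3, -0.3, -2.8]
opening: 26.5
gripper_force: 60.7
```

```bash
python3 - <<'E'
from h import *
from cell import r, camrig, readout
s=readout.state();print(s["tool_pos"],s["ft_force"],s["moment"],s["opening"])
f=camrig.grab_frame("wrist");save("w8",f);g=camrig.grab_frame("side");save("s8",g)
c=lambda im,x,y,w,h,k:cv2.resize(im[y:y+h,x:x+w,::-1],None,fx=k,fy=k,interpolation=cv2.INTER_CUBIC)
cv2.imwrite("pics/w8.png",np.hstack([c(f["image"],240,110,160,240,2.5),c(g["image"],200,80,160,240,2.5)]))
E
```

```text
[487.91022877 300.65843422  52.77131543] [-0.33545276 -0.28827569 -2.79190322] [-0.00578637 -0.01942662 -0.0644276 ] 26.481203748245083
```

View pics/w8.png

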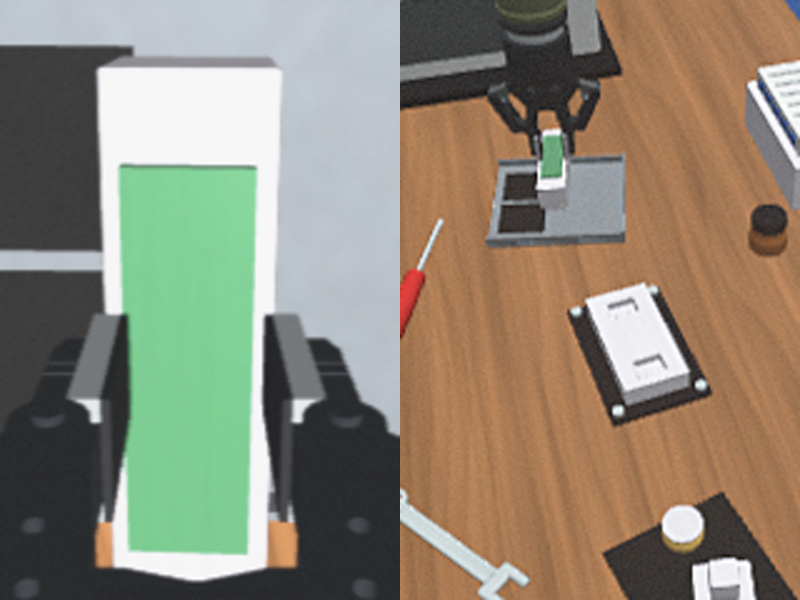

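The carrier is held level by the bar sides, with the glass corners visible. I'll fit its pose in the hand.

```bash
python3 - <<'E'
from h import *
from cell import r, camrig, readout
f=load("w8"); q=lambda P:np.array([240,110])+(np.array(P)+.5)/2.5-.5
px=q([[98,68],[281,70],[120,165],[257,166],[246,555],[128,552]])
for sz in(31,34,37):
  L=[[-17,60,sz+40],[17,60,sz+40],[-13,42,sz+44],[13,42,sz+44],[13,-42,sz+44],[-13,-42,sz+44]]
  print(sz,fit([(f,L,px)],[488,300,-.21]))
s=readout.state();C,e=fit([(f,[[a,b,c+34-31*0-sz*0] for a,b,c in [(-17,60,40),(17,60,40),(-13,42,44),(13,42,44),(13,-42,44),(-13,-42,44)]],px)],[488,300,-.21])
# seat: tool yaw and TCP so that carrier lands at stage
St=np.array([522.5,17.4,.098]); dy=s["ee_rot"][2]-C[2]; yaw=St[2]+dy
o=s["tool_pos"][:2]-C[:2]; t=St[2]-C[2]; R=np.array([[np.cos(t),-np.sin(t)],[np.sin(t),np.cos(t)]]); T=St[:2]+R@o
print("offset",o,"target TCP",T,"yaw",yaw); go(s,T[0],T[1],150,yaw)
# pads from w6
w=load("w6")
S=lambda x,y,a,b,z:[[x-a,y+b,z],[x+a,y+b,z],[x+a,y-b,z],[x-a,y-b,z]]
print("rack w6",fit([(w,S(-45,32,29,29,6),[[235,122],[299,124],[300,187],[238,187]]),(w,S(-45,-32,29,29,6),[[239,192],[300,193],[300,250],[243,248]])],[485,298,-.21]))
print("glass w6",fit([(w,S(0,0,13,42,50),[[306,149],[337,149],[335,250],[305,250]])],[488,299,-.21]))
E
```

```text
31 (array([ 4.84878739e+02,  2.98273413e+02, -2.20703362e-01]), np.float64(1.5733886133781274))
34 (array([ 4.85001269e+02,  2.98721824e+02, -2.21082675e-01]), np.float64(0.7672196184800835))
37 (array([ 4.85258490e+02,  2.99714116e+02, -2.20776242e-01]), np.float64(1.4651931512337022))
offset [2.65037179 1.72147103] target TCP [524.47657249  19.86598749] yaw 1.6769806500889195
pos [487.7 300.4  52.3] rot [-3.141e+00  1.000e-03  1.358e+00] j7 -0.6 shift [-266.5   95.2  -97.6] turn -0.31908267472735097
rack w6 (array([ 4.85167663e+02,  2.97096131e+02, -2.24491878e-01]), np.float64(0.6714939848701241))
glass w6 (array([ 4.88179732e+02,  2.98540954e+02, -2.19679509e-01]), np.float64(0.9164877931385071))
```

Units first: shifts go in shares of 62.5 mm and turns go in shares of 4 rad. So -40 mm is -0.64, -30 mm is -0.48, -0.08 rad is -0.02.

Request:
{"op": "drive_effector", "data": {
  "moves": [
    {"pos":[0,0,-0.32],"aperture":15},
    {"pos":[0,0,-0.64],"aperture":15},
    {"pos":[0,0,-0.48],"spin":-0.02,"aperture":15},
    {"spin":-0.02,"aperture":15},
    {"spin":-0.02,"aperture":15},
    {"spin":-0.02,"aperture":15},
    {"aperture":15}
  ]
}}

```text
time: 24.3
tool_pos: [488.5, 300.6, 143.8]
ee_rot: [3.141, -0.001, 1.677]
ft_force: [-0.6, 0.0, -3.4]
opening: 26.6
gripper_force: 61.0
```

```bash
python3 - <<'E'
from h import *
from cell import r, camrig, readout
s=readout.state();go(s,524.2,19.7,140,1.677)
E
```

```text
pos [488.5 300.6 143.8] rot [ 3.141e+00 -1.000e-03  1.677e+00] j7 -0.36 shift [-283.1    5.9    3.6] turn -0.0004138968786406849
```

In the tool's units: -50 mm is -0.8, -45 mm is -0.72.

Request:
{"op": "drive_effector", "data": {
  "moves": [
    {"pos":[-0.32,0.008,0],"aperture":15},
    {"pos":[-0.72,0.016,0],"aperture":15},
    {"pos":[-0.8,0.016,0],"aperture":15},
    {"pos":[-0.8,0.016,0],"aperture":15},
    {"pos":[-0.8,0.016,0],"aperture":15},
    {"pos":[-0.64,0.016,0],"aperture":15},
    {"pos":[-0.32,0.008,0],"aperture":15},
    {"pos":[-0.128,0,0.32],"aperture":15},
    {"pos":[0,0,0.56],"aperture":15},
    {"pos":[0,0,0.32],"aperture":15},
    {"aperture":15},
    {"aperture":15}
  ]
}}

```text
time: 25.8
tool_pos: [524.9, 19.1, 68.8]
ee_rot: [3.14, -0.0, 1.677]
ft_force: [0.3, -0.2, -3.3]
opening: 26.6
gripper_force: 61.1
```

```bash
python3 - <<'E'
from h import *
from cell import r, camrig, readout
s=readout.state();go(s,524.2,19.7,60,1.677);print(s["ft_force"])
f=camrig.grab_frame("wrist");save("w9",f)
cv2.imwrite("pics/w9.png",cv2.resize(f["image"][60:210,220:420,::-1],None,fx=4,fy=4,interpolation=cv2.INTER_CUBIC))
E
```

```text
pos [524.9  19.1  68.8] rot [ 3.14  -0.     1.677] j7 0.2 shift [ 0.7 -0.6  8.8] turn -0.0004610162303784193
[ 0.32675835 -0.16399472 -3.25722535]
```

View pics/w9.png

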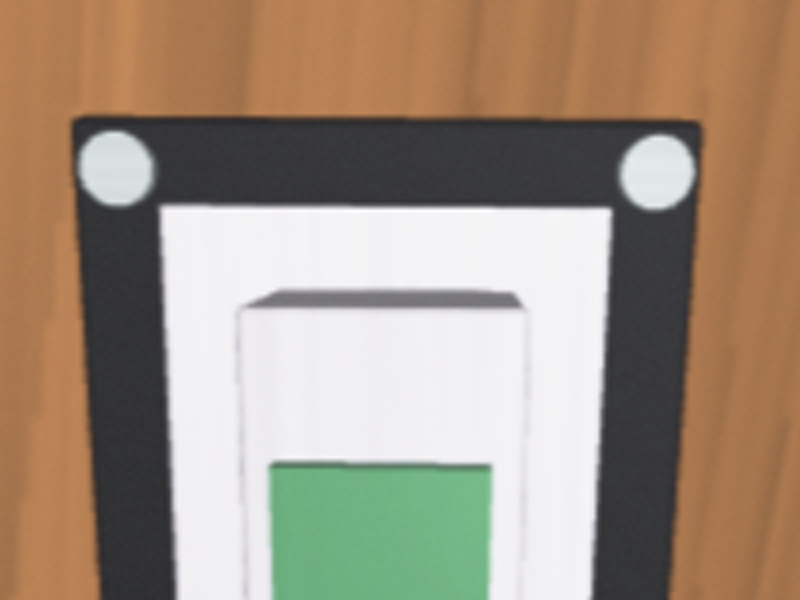

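The picture shows the carrier's far end at (240..526, 308), the block's far edge at (159..612, 206) and the base edge at (72..701, 120).

```bash
python3 - <<'E'
from h import *
from cell import r, camrig, readout
f=load("w9"); q=lambda P:np.array([220,60])+(np.array(P)+.5)/4-.5
g=lambda p:np.concatenate([
 (proj(f,place(p[:3],[[-35,70,34],[35,70,34],[-55,85,10],[55,85,10]]))-q([[159,206],[612,208],[73,119],[701,123]])).ravel(),
 (proj(f,place(p[3:6],np.array([[-17,60,40],[17,60,40],[-13,42,44],[13,42,44]])+[0,0,p[6]]))-q([[240,308],[526,309],[270,463],[492,464]])).ravel()])
s=least_squares(g,[522,17,.1,522,17,.1,50],x_scale=[10,10,.1,10,10,.1,10]);p=s.x
print(p.round(3),np.sqrt(np.mean(s.fun**2)),s.fun.round(1))
h=lambda p7:least_squares(lambda v:g(np.r_[v,p7]),[522,17,.1,522,17,.1],x_scale=[10,10,.1]*2)
v=h(50.1);print(v.x.round(3),np.sqrt(np.mean(v.fun**2)))
# direct lateral compare with pixel: slope edges
E
```

```text
[5.22660e+02 1.72260e+01 1.00000e-01 5.22588e+02 1.62720e+01 9.90000e-02
 4.54400e+01] 0.71765238104778 [ 0.7  0.6 -0.5  0.8 -1.6 -0.6  1.5 -0.7 -0.3 -0.3  0.  -0.   0.6  0.1
 -0.3  0.2]
[5.22660e+02 1.72260e+01 1.00000e-01 5.22562e+02 1.69190e+01 9.90000e-02] 0.9483227124253283
```

In the tool's units: 6 mm is 0.096, 2 mm is 0.032.

Request:
{"op": "drive_effector", "data": {
  "moves": [
    {"pos":[0.0064,0,0.096],"aperture":15},
    {"pos":[0,0,0.096],"aperture":15},
    {"pos":[0,0,0.032],"aperture":15},
    {"aperture":15},
    {"aperture":15}
  ]
}}

```text
time: 26.48
tool_pos: [524.4, 20.3, 53.8]
ee_rot: [3.141, 0.0, 1.678]
ft_force: [-0.2, -0.0, -2.9]
opening: 26.2
gripper_force: 61.1
```

```bash
python3 - <<'E'
from h import *
from cell import r, camrig, readout
p=np.mean([readout.state()["tool_pos"] for _ in range(5)],0);print(p)
E
```

```text
[524.36148542  20.25718806  53.81107408]
```

In the tool's units: 3 mm is 0.048, 2 mm is 0.032.

Request:
{"op": "drive_effector", "data": {
  "moves": [
    {"pos":[0,0,0.048],"aperture":15},
    {"pos":[0,0,0.048],"aperture":15},
    {"pos":[0,0,0.032],"aperture":15},
    {"aperture":15},
    {"aperture":15}
  ]
}}

```text
time: 27.1
tool_pos: [524.3, 20.2, 45.8]
ee_rot: [3.141, -0.0, 1.678]
ft_force: [0.2, 0.2, -2.4]
opening: 26.5
gripper_force: 61.1
```

Going in freely, with no contact force.

In the tool's units: 2 mm is 0.032, 1 mm is 0.016.

Request:
{"op": "drive_effector", "data": {
  "moves": [
    {"pos":[0,0,0.032],"aperture":15},
    {"pos":[0,0,0.016],"aperture":15},
    {"pos":[0,0,0.016],"aperture":15},
    {"pos":[0,0,0.016],"aperture":15},
    {"aperture":15},
    {"aperture":15}
  ]
}}

```text
time: 27.85
tool_pos: [524.6, 20.4, 42.7]
ee_rot: [-3.141, -0.002, 1.678]
ft_force: [-5.6, 0.5, 14.2]
opening: 26.4
gripper_force: 65.4
```

In the tool's units: -50 mm is -0.8, -40 mm is -0.64.

Request:
{"op": "drive_effector", "data": {
  "moves": [
    {"aperture":35},
    {"aperture":45},
    {"aperture":70},
    {"aperture":70},
    {"pos":[0,0,-0.16],"aperture":70},
    {"pos":[0,0,-0.64],"aperture":70},
    {"pos":[0,0,-0.8],"aperture":70},
    {"pos":[0,0,-0.8],"aperture":70},
    {"pos":[0,0,-0.48],"aperture":70},
    {"aperture":70},
    {"aperture":70}
  ]
}}

```text
time: 29.22
tool_pos: [523.7, 20.2, 220.2]
ee_rot: [-3.141, -0.0, 1.678]
ft_force: [-0.7, 0.4, -0.1]
opening: 69.7
gripper_force: 0.0
```

```bash
python3 - <<'E'
from h import *
from cell import r, camrig, readout
s=readout.state();print(s["tool_pos"],s["ee_rot"])
f=camrig.grab_frame("wrist");save("w10",f)
g=camrig.grab_frame("side");save("s10",g)
a,b=f["image"],g["image"]
p=proj(f,[[522.6,17.2,50]])[0].astype(int);q=proj(g,[[522.6,17.2,40]])[0].astype(int);print(p,q)
x,y=p-[65,85];u,v=q-[33,43];print(x,y,u,v)
c=lambda im,x,y,w,h,k:cv2.resize(im[y:y+h,x:x+w,::-1],(400,530),interpolation=cv2.INTER_CUBIC)
cv2.imwrite("pics/w10.png",np.hstack([c(a,x,y,130,172,0),c(b,u,v,66,87,0)]))
# colour of green: fit rect
m=cv2.inRange(a,(0,90,40),(190,255,190))&((a[...,1].astype(int)-a[...,0]>25)*255).astype(np.uint8)
n,l,st,ce=cv2.connectedComponentsWithStats(m);i=1+st[1:,4].argmax();R=cv2.minAreaRect(np.argwhere(l==i)[:,::-1].astype(np.float32));print(st[i],R)
bx=cv2.boxPoints(R);print(bx)
print("glass centre at z68",ray(f,[R[0]],68))
E
```

```text
[523.68465122  20.21407914 220.16110731] [-3.14073273e+00 -2.50219194e-04  1.67774395e+00]
[317 177] [293 211]
252 92 260 168
[ 589  214   51  177 4481] ((614.0, 302.0), (176.0, 50.0), 90.0)
[[589. 214.]
 [639. 214.]
 [639. 390.]
 [589. 390.]]
glass centre at z68 [[887.61771264 -90.90153922  68.        ]]
```

View pics/w10.png

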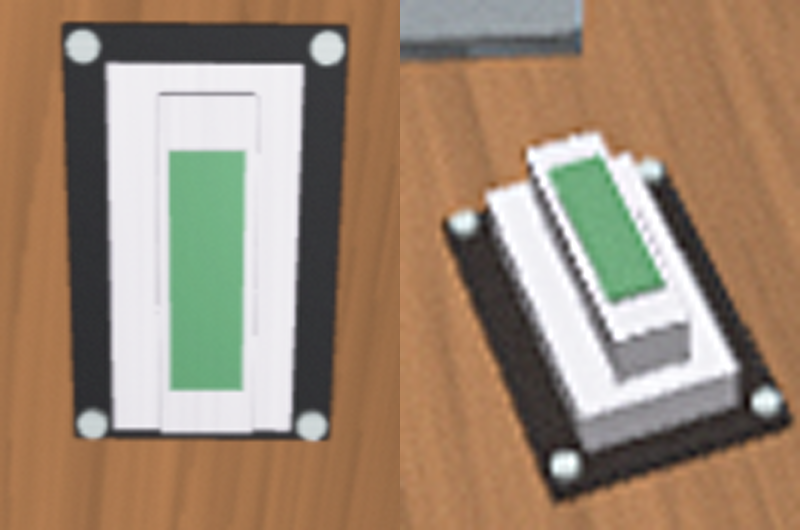

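The carrier sits centred and parallel in the block in both views, with no visible gap. I'll check its height numerically and plan the fetch of the square weight.

In the tool's units: -0.18 rad is -0.045.

```bash
python3 - <<'E'
from h import *
from cell import r, camrig, readout
f=load("w10");k=130/400; q=lambda P:np.array([252,92])+(np.array(P)+.5)*[k,172/530]-.5
px=q([[168,151],[245,151],[243,390],[170,390]])
g=lambda p:(proj(f,place(p[:3],[[-13,42,p[3]],[13,42,p[3]],[13,-42,p[3]],[-13,-42,p[3]]]))-px).ravel()
s=least_squares(g,[522,17,.1,68],x_scale=[10,10,.1,10]);print(s.x.round(3),s.fun.round(2))
b=q([[105,63],[304,66],[293,431],[113,429]])
print("stage",fit([(f,[[-35,70,34],[35,70,34],[35,-70,34],[-35,-70,34]],b)],[522,17,.1]))
go(readout.state(),525.2,-297,175,2.942)
E
```

```text
[5.23688e+02 1.78920e+01 1.07000e-01 6.69000e+01] [-0.2   0.04  0.2   0.02 -0.02 -0.03  0.02 -0.03]
stage (array([5.22698939e+02, 1.72149899e+01, 9.95008859e-02]), np.float64(0.4943779721539672))
pos [523.3  20.2 219.5] rot [-3.139  0.     1.678] j7 0.06 shift [-315.5  -31.9   44.7] turn -1.2643565432247055
```

Request:
{"op": "drive_effector", "data": {
  "moves": [
    {"spin":-0.045,"aperture":45},
    {"spin":-0.045,"aperture":45},
    {"spin":-0.045,"aperture":45},
    {"spin":-0.045,"aperture":45},
    {"spin":-0.045,"aperture":45},
    {"spin":-0.045,"aperture":45},
    {"spin":-0.045,"aperture":45},
    {"aperture":45}
  ]
}}

```text
time: 30.32
tool_pos: [523.6, 20.1, 219.7]
ee_rot: [-3.14, -0.002, 2.936]
ft_force: [-0.1, -0.5, -0.7]
opening: 44.4
gripper_force: 0.0
```

```bash
python3 - <<'E'
from h import *
from cell import r, camrig, readout
go(readout.state(),525.2,-297,120,2.942)
E
```

```text
pos [523.6  20.1 219.7] rot [-3.140e+00 -2.000e-03  2.936e+00] j7 1.31 shift [ -66.6 -309.9   99.9] turn -0.006337429737603095
```

The carrier is seated: its glass top is at about 67 mm, against 68 nominal.

In the tool's units: -51 mm is -0.816, 50 mm is 0.8, -0.006 rad is -0.0015.

Request:
{"op": "drive_effector", "data": {
  "moves": [
    {"pos":[-0.096,-0.448,0],"spin":-0.0015,"aperture":45},
    {"pos":[-0.176,-0.816,0],"aperture":45},
    {"pos":[-0.176,-0.816,0],"aperture":45},
    {"pos":[-0.176,-0.816,0],"aperture":45},
    {"pos":[-0.176,-0.816,0],"aperture":45},
    {"pos":[-0.176,-0.816,0],"aperture":45},
    {"pos":[-0.096,-0.432,0.32],"aperture":45},
    {"pos":[0,0,0.8],"aperture":45},
    {"pos":[0,0,0.48],"aperture":45},
    {"aperture":45},
    {"aperture":45}
  ]
}}

```text
time: 31.7
tool_pos: [529.4, -297.3, 121.7]
ee_rot: [-3.141, 0.001, 2.942]
ft_force: [0.7, 0.2, -0.1]
opening: 44.6
gripper_force: 0.0
```

```bash
python3 - <<'E'
from h import *
from cell import r, camrig, readout
go(readout.state(),525.2,-297,56,2.942)
E
```

```text
pos [ 529.4 -297.3  121.7] rot [-3.141e+00  1.000e-03  2.942e+00] j7 2.14 shift [ 4.2 -0.4 65.7] turn 0.00037904908342367705
```

In the tool's units: 25 mm is 0.4, 20 mm is 0.32.

Request:
{"op": "drive_effector", "data": {
  "moves": [
    {"pos":[0.064,-0.008,0.32],"aperture":45},
    {"pos":[0,0,0.4],"aperture":45},
    {"pos":[0,0,0.224],"aperture":45},
    {"pos":[0,0,0.08],"aperture":45},
    {"aperture":45},
    {"aperture":45}
  ]
}}

```text
time: 32.45
tool_pos: [525.3, -297.0, 57.5]
ee_rot: [-3.141, 0.001, 2.944]
ft_force: [-0.9, -0.4, 0.8]
opening: 45.0
gripper_force: 0.0
```

```bash
python3 - <<'E'
from h import *
from cell import r, camrig, readout
go(readout.state(),525.2,-297,56,2.942)
E
```

```text
pos [ 525.3 -297.    57.5] rot [-3.141e+00  1.000e-03  2.944e+00] j7 2.19 shift [ 0.1 -0.1  1.5] turn 0.0017288817020912894
```

In the tool's units: -45 mm is -0.72, -40 mm is -0.64, 0.02 rad is 0.005.

Request:
{"op": "drive_effector", "data": {
  "moves": [
    {"pos":[0,0,0.016],"aperture":45},
    {"aperture":18},
    {"aperture":18},
    {"aperture":18},
    {"aperture":18},
    {"aperture":18},
    {"pos":[0,0,-0.08],"aperture":18},
    {"pos":[0,0,-0.32],"aperture":18},
    {"pos":[0,0,-0.64],"aperture":18},
    {"pos":[0,0,-0.72],"aperture":18},
    {"pos":[0,0,-0.24],"spin":0.005,"aperture":18},
    {"aperture":18}
  ]
}}

```text
time: 33.95
tool_pos: [525.2, -296.5, 181.3]
ee_rot: [3.141, 0.002, 2.924]
ft_force: [-1.0, -0.2, -3.3]
opening: 21.1
gripper_force: 59.2
```

```bash
python3 - <<'E'
from h import *
from cell import r, camrig, readout
s=readout.state();go(s,448.5,339.6,s["tool_pos"][2],2.92)
E
```

```text
pos [ 525.2 -296.5  181.3] rot [3.141e+00 2.000e-03 2.924e+00] j7 2.09 shift [ 2.123e+02  6.045e+02 -1.000e-01] turn 0.0039051099844620296
```

In the tool's units: 47 mm is 0.752, 24 mm is 0.384, 0.004 rad is 0.001.

Request:
{"op": "drive_effector", "data": {
  "moves": [
    {"pos":[0.128,0.384,0],"spin":0.001,"aperture":18},
    {"pos":[0.264,0.752,0],"aperture":18},
    {"pos":[0.264,0.752,0],"aperture":18},
    {"pos":[0.264,0.752,0],"aperture":18},
    {"pos":[0.264,0.752,0],"aperture":18},
    {"pos":[0.264,0.752,0],"aperture":18},
    {"pos":[0.264,0.752,0],"aperture":18},
    {"pos":[0.264,0.752,0],"aperture":18},
    {"pos":[0.264,0.752,0],"aperture":18},
    {"pos":[0.264,0.752,0],"aperture":18},
    {"pos":[0.264,0.752,0],"aperture":18},
    {"pos":[0.264,0.752,0],"aperture":18}
  ]
}}

```text
time: 35.45
tool_pos: [457.1, 273.8, 178.5]
ee_rot: [-3.139, -0.002, 2.92]
ft_force: [1.3, 0.4, -2.4]
opening: 21.0
gripper_force: 59.4
```

Request:
{"op": "drive_effector", "data": {
  "moves": [
    {"pos":[0.224,0.64,0],"aperture":18},
    {"pos":[0.128,0.336,0],"aperture":18},
    {"aperture":18},
    {"pos":[0,0,0.32],"aperture":18},
    {"pos":[0,0,0.64],"aperture":18},
    {"pos":[0,0,0.48],"aperture":18},
    {"aperture":18},
    {"aperture":18}
  ]
}}

```text
time: 36.45
tool_pos: [452.0, 336.3, 92.0]
ee_rot: [3.141, 0.001, 2.918]
ft_force: [0.5, 0.1, -1.6]
opening: 20.6
gripper_force: 59.5
```

```bash
python3 - <<'E'
from h import *
from cell import r, camrig, readout
s=readout.state();go(s,448.5,339.6,57.5,2.92)
E
```

```text
pos [452.  336.3  92. ] rot [3.141e+00 1.000e-03 2.918e+00] j7 0.81 shift [ 4.2  2.4 34.5] turn -0.002053248393587115
```

In the tool's units: 15 mm is 0.24, 10 mm is 0.16.

Request:
{"op": "drive_effector", "data": {
  "moves": [
    {"pos":[0.064,0.04,0.24],"aperture":18},
    {"pos":[0,0,0.16],"aperture":18},
    {"pos":[0,0,0.08],"aperture":18},
    {"aperture":18},
    {"aperture":18},
    {"aperture":18}
  ]
}}

```text
time: 37.2
tool_pos: [447.8, 340.7, 61.1]
ee_rot: [3.141, 0.0, 2.92]
ft_force: [0.1, 0.8, -2.7]
opening: 20.9
gripper_force: 59.5
```

```bash
python3 - <<'E'
from h import *
from cell import r, camrig, readout
s=readout.state();go(s,448.5,339.6,57.5,2.92)
E
```

```text
pos [447.8 340.7  61.1] rot [3.141 0.    2.92 ] j7 0.82 shift [-1.  -0.9  3.6] turn -0.0002199489211487382
```

Request:
{"op": "drive_effector", "data": {
  "moves": [
    {"pos":[-0.0128,-0.0128,0],"aperture":18},
    {"pos":[0,0,0.024],"aperture":18},
    {"pos":[0,0,0.016],"aperture":18},
    {"pos":[0,0,0.016],"aperture":18},
    {"aperture":18},
    {"aperture":18}
  ]
}}

```text
time: 37.95
tool_pos: [448.2, 339.5, 58.3]
ee_rot: [3.141, -0.0, 2.92]
ft_force: [-2.4, -2.8, 5.9]
opening: 20.9
gripper_force: 60.7
```

In the tool's units: -50 mm is -0.8, -40 mm is -0.64, -0.012 rad is -0.003.

Request:
{"op": "drive_effector", "data": {
  "moves": [
    {"aperture":30},
    {"aperture":45},
    {"aperture":45},
    {"pos":[0,0,-0.16],"aperture":45},
    {"pos":[0,0,-0.64],"aperture":45},
    {"pos":[0,0,-0.8],"aperture":45},
    {"pos":[0,0,-0.32],"spin":-0.003,"aperture":45},
    {"aperture":45}
  ]
}}

```text
time: 38.95
tool_pos: [449.2, 340.4, 179.6]
ee_rot: [3.137, 0.002, 2.932]
ft_force: [0.1, -0.3, 0.0]
opening: 45.2
gripper_force: 0.0
```

```bash
python3 - <<'E'
from h import *
from cell import r, camrig, readout
s=readout.state();go(s,544.5,-378.5,s["tool_pos"][2],2.932)
E
```

```text
pos [449.2 340.4 179.6] rot [3.137e+00 2.000e-03 2.932e+00] j7 0.76 shift [-243.  -683.3   -2.3] turn -0.0003309391683510299
```

In the tool's units: -50 mm is -0.8, -25 mm is -0.4.

Request:
{"op": "drive_effector", "data": {
  "moves": [
    {"pos":[-0.144,-0.4,0],"aperture":45},
    {"pos":[-0.288,-0.8,0],"aperture":45},
    {"pos":[-0.288,-0.8,0],"aperture":45},
    {"pos":[-0.288,-0.8,0],"aperture":45},
    {"pos":[-0.288,-0.8,0],"aperture":45},
    {"pos":[-0.288,-0.8,0],"aperture":45},
    {"pos":[-0.288,-0.8,0],"aperture":45},
    {"pos":[-0.288,-0.8,0],"aperture":45},
    {"pos":[-0.288,-0.8,0],"aperture":45},
    {"pos":[-0.288,-0.8,0],"aperture":45},
    {"pos":[-0.288,-0.8,0],"aperture":45},
    {"pos":[-0.288,-0.8,0],"aperture":45}
  ]
}}

```text
time: 40.45
tool_pos: [529.0, -268.2, 175.7]
ee_rot: [3.142, -0.003, 2.93]
ft_force: [0.5, -1.0, 1.2]
opening: 45.3
gripper_force: 0.0
```

Request:
{"op": "drive_effector", "data": {
  "moves": [
    {"pos":[-0.288,-0.8,0],"aperture":45},
    {"pos":[-0.224,-0.64,0],"aperture":45},
    {"pos":[-0.096,-0.288,0],"aperture":45},
    {"pos":[0,0,0.8],"aperture":45},
    {"pos":[0,0,0.16],"aperture":45},
    {"aperture":45},
    {"aperture":45}
  ]
}}

```text
time: 41.32
tool_pos: [546.0, -379.9, 118.8]
ee_rot: [-3.141, 0.002, 2.932]
ft_force: [-0.5, 0.5, 0.2]
opening: 44.7
gripper_force: 0.0
```

```bash
python3 - <<'E'
from h import *
from cell import r, camrig, readout
s=readout.state();go(s,544.5,-378.5,56,2.932)
E
```

```text
pos [ 546.  -379.9  118.8] rot [-3.141e+00  2.000e-03  2.932e+00] j7 2.29 shift [ 1.9  1.1 62.8] turn 9.368900475381636e-05
```

In the tool's units: 25 mm is 0.4, 20 mm is 0.32.

Request:
{"op": "drive_effector", "data": {
  "moves": [
    {"pos":[0.024,0.016,0.32],"aperture":45},
    {"pos":[0,0,0.4],"aperture":45},
    {"pos":[0,0,0.224],"aperture":45},
    {"pos":[0,0,0.048],"aperture":45},
    {"aperture":45},
    {"aperture":45}
  ]
}}

```text
time: 42.08
tool_pos: [544.7, -378.7, 56.1]
ee_rot: [-3.141, 0.001, 2.932]
ft_force: [-0.1, -1.4, 0.2]
opening: 44.8
gripper_force: 0.0
```

```bash
python3 - <<'E'
from h import *
from cell import r, camrig, readout
s=readout.state();go(s,544.5,-378.5,56,2.932)
E
```

```text
pos [ 544.7 -378.7   56.1] rot [-3.141e+00  1.000e-03  2.932e+00] j7 2.32 shift [0.2 0.2 0.1] turn -0.0002711583598777878
```

In the tool's units: -45 mm is -0.72, -40 mm is -0.64, 0.012 rad is 0.003.

Request:
{"op": "drive_effector", "data": {
  "moves": [
    {"aperture":18},
    {"aperture":18},
    {"aperture":18},
    {"aperture":18},
    {"aperture":18},
    {"pos":[0,0,-0.08],"aperture":18},
    {"pos":[0,0,-0.32],"aperture":18},
    {"pos":[0,0,-0.64],"aperture":18},
    {"pos":[0,0,-0.72],"aperture":18},
    {"pos":[0,0,-0.24],"spin":0.003,"aperture":18},
    {"aperture":18}
  ]
}}

```text
time: 43.45
tool_pos: [544.4, -378.5, 180.9]
ee_rot: [-3.141, 0.002, 2.92]
ft_force: [0.6, 0.6, -3.9]
opening: 21.0
gripper_force: 59.2
```

```bash
python3 - <<'E'
from h import *
from cell import r, camrig, readout
s=readout.state();go(s,435.2,276.5,s["tool_pos"][2],2.92)
E
```

```text
pos [ 544.4 -378.5  180.9] rot [-3.141e+00  2.000e-03  2.920e+00] j7 2.25 shift [ 2.508e+02  6.149e+02 -5.000e-01] turn -0.0004284710971540484
```

In the tool's units: 46.6 mm is 0.7456, 22 mm is 0.352.

Request:
{"op": "drive_effector", "data": {
  "moves": [
    {"pos":[0.144,0.352,0],"aperture":18},
    {"pos":[0.304,0.7456,0],"aperture":18},
    {"pos":[0.304,0.7456,0],"aperture":18},
    {"pos":[0.304,0.7456,0],"aperture":18},
    {"pos":[0.304,0.7456,0],"aperture":18},
    {"pos":[0.304,0.7456,0],"aperture":18},
    {"pos":[0.304,0.7456,0],"aperture":18},
    {"pos":[0.304,0.7456,0],"aperture":18},
    {"pos":[0.304,0.7456,0],"aperture":18},
    {"pos":[0.304,0.7456,0],"aperture":18},
    {"pos":[0.304,0.7456,0],"aperture":18},
    {"pos":[0.304,0.7456,0],"aperture":18}
  ]
}}

```text
time: 44.95
tool_pos: [447.3, 192.4, 178.3]
ee_rot: [-3.14, -0.002, 2.92]
ft_force: [1.4, -0.5, -3.3]
opening: 21.1
gripper_force: 59.5
```

Request:
{"op": "drive_effector", "data": {
  "moves": [
    {"pos":[0.272,0.672,0],"aperture":18},
    {"pos":[0.176,0.432,0],"aperture":18},
    {"pos":[0.064,0.176,0],"aperture":18},
    {"aperture":18},
    {"pos":[0,0,0.48],"aperture":18},
    {"pos":[0,0,0.48],"aperture":18},
    {"aperture":18},
    {"aperture":18}
  ]
}}

```text
time: 45.95
tool_pos: [436.7, 275.6, 121.5]
ee_rot: [3.14, 0.001, 2.918]
ft_force: [0.6, 0.3, -3.7]
opening: 20.8
gripper_force: 59.6
```

```bash
python3 - <<'E'
from h import *
from cell import r, camrig, readout
s=readout.state();go(s,435.2,276.5,61,2.92)
E
```

```text
pos [436.7 275.6 121.5] rot [3.140e+00 1.000e-03 2.918e+00] j7 0.81 shift [ 1.8  0.5 60.5] turn -0.0022219059088088855
```

In the tool's units: 25 mm is 0.4, 20 mm is 0.32.

Request:
{"op": "drive_effector", "data": {
  "moves": [
    {"pos":[0.024,0.008,0.32],"aperture":18},
    {"pos":[0,0,0.4],"aperture":18},
    {"pos":[0,0,0.192],"aperture":18},
    {"pos":[0,0,0.048],"aperture":18},
    {"aperture":18},
    {"aperture":18}
  ]
}}

```text
time: 46.7
tool_pos: [434.8, 277.6, 61.1]
ee_rot: [3.14, 0.001, 2.92]
ft_force: [0.4, 0.2, -4.1]
opening: 20.8
gripper_force: 59.6
```

```bash
python3 - <<'E'
from h import *
from cell import r, camrig, readout
s=readout.state();go(s,435.2,276.5,57,2.92)
E
```

```text
pos [434.8 277.6  61.1] rot [3.14e+00 1.00e-03 2.92e+00] j7 0.87 shift [-0.6 -1.   4.1] turn -0.00021717533078602358
```

In the tool's units: -1 mm is -0.016, -0.5 mm is -0.008.

Request:
{"op": "drive_effector", "data": {
  "moves": [
    {"pos":[-0.008,-0.016,0.016],"aperture":18},
    {"pos":[0,0,0.016],"aperture":18},
    {"pos":[0,0,0.016],"aperture":18},
    {"pos":[0,0,0.008],"aperture":18},
    {"aperture":18},
    {"aperture":18}
  ]
}}

```text
time: 47.45
tool_pos: [434.7, 276.5, 58.0]
ee_rot: [3.141, -0.0, 2.92]
ft_force: [-2.7, -0.9, 7.0]
opening: 20.8
gripper_force: 61.2
```

In the tool's units: -50 mm is -0.8, -45 mm is -0.72.

Request:
{"op": "drive_effector", "data": {
  "moves": [
    {"aperture":30},
    {"aperture":45},
    {"aperture":45},
    {"pos":[0,0,-0.16],"aperture":45},
    {"pos":[0,0,-0.64],"aperture":45},
    {"pos":[0,0,-0.8],"aperture":45},
    {"pos":[-0.32,0.16,-0.8],"aperture":85},
    {"pos":[-0.32,0.16,-0.72],"aperture":85},
    {"pos":[-0.16,0.08,-0.24],"aperture":85},
    {"aperture":85},
    {"aperture":85}
  ]
}}

```text
time: 48.82
tool_pos: [487.8, 289.1, 265.8]
ee_rot: [-3.14, -0.001, 2.92]
ft_force: [-0.2, 0.3, 0.3]
opening: 85.1
gripper_force: 0.0
```

```bash
python3 - <<'E'
from h import *
from cell import r, camrig, readout
s=readout.state();print(s["tool_pos"])
f=camrig.grab_frame("wrist");save("w11",f);cv2.imwrite("pics/w11.png",f["image"][:,:,::-1])
a=load("w1")
def rect(f,n):
    # rectify pad plane z=6 and body-top plane z=52 in rack frame (1 px = 0.5 mm)
    for z,nm in((6,"pad"),(52,"top"),(82,"knob")):
        R=[485.5,297.9,-.2247]; L=[[-85,-80,z],[-85,80,z],[0,80,z],[0,-80,z]]
        H=cv2.getPerspectiveTransform(proj(f,place(R,L)).astype(np.float32),np.float32([[0,0],[320,0],[320,170],[0,170]]))
        g=cv2.cvtColor(cv2.warpPerspective(f["image"],H,(320,170)),cv2.COLOR_RGB2GRAY)
        if z==6:
            m=g<85
            for sl,o in((slice(30,155),"round"),(slice(160,290),"square")):
                y,x=np.where(m[:,sl]);x=x+sl.start
                print(n,nm,o,"y",np.percentile(x,[1,99])/2-80,"x",np.percentile(y,[1,99])/2-85)
        if z==52:
            m=(g>215).astype(np.uint8);k,l,st,c=cv2.connectedComponentsWithStats(m)
            for i in range(1,k):
                if st[i,4]>2000:
                    ct=cv2.findContours((l==i).astype(np.uint8),0,2)[0][0]
                    (u,v),wh,an=cv2.minAreaRect(ct);print(n,nm,"bbox y",st[i,0]/2-80,st[i,2]/2,"x",st[i,1]/2-85,st[i,3]/2,"centre y,x",u/2-80,v/2-85,wh,an)
rect(a,"before");rect(f,"after")
E
```

```text
[487.80141341 289.07904056 265.84618087]
before pad round y [-60.  -5.] x [-73.  -17.5]
before pad square y [ 4.   58.48] x [-73.5 -20. ]
before top bbox y -58.0 50.5 x -70.5 51.0 centre y,x -32.874996185302734 -45.375 (99.70205688476562, 100.40916442871094) 45.0
before top bbox y 5.5 51.0 x -70.0 50.5 centre y,x 30.937591552734375 -44.747772216796875 (98.15170288085938, 99.72212982177734) 87.95458984375
before top bbox y -57.5 119.0 x -15.5 15.5 centre y,x 1.75 -8.0 (30.0, 237.0) 90.0
after pad round y [-60.  -5.] x [-73.5 -17.5]
after pad square y [ 4.  57.5] x [-73.5   -18.525]
after top bbox y -57.5 50.5 x -70.5 51.0 centre y,x -32.5 -45.25 (101.0, 100.0) 90.0
after top bbox y 7.0 50.0 x -69.5 50.0 centre y,x 31.75 -44.75 (99.0, 99.0) 0.0
```

Both weights stand within about 0.5 mm of their pad centres, upright and square, and the robot is clear of everything. Handing in.

```bash
python3 -c "
from cell import r, camrig, readout
print(r.close_job())"
```

```text
the job is handed in; nothing more can be done
None
```

The job is done and handed in at about 49 s: the carrier is seated on the stage, both weights are back on their own pads within about 0.5 mm by the last wrist image, and the arm never went near the bottle, jar or tin, though I did not photograph those three again at the end.

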